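# Close the drive-bay cover of a desk computer and hold it down on its gasket

## Task

The flat desk computer's drive-bay cover stands open: swing it down onto its springy gasket and turn the blue winged quarter-turn fastener until its slot lines up with the two red dots, so that its crossbar can drop through the frame. Then press the cover fully home against the frame and finish while still holding it pressed down, slot on the dots, so that I can put the corner screws in. Leave the other things on the desk and on the computer where they are.

Things in the scene. Friction and masses are not known exactly. Their poses are not given: they have to be found in the camera images.
- computer: Grey desktop computer lying flat, fixed: 320 (x) x 340 (y) x 100 mm high. Origin: centre of its underside, on the desk; its x axis points from the black front bezel (nearer the robot) to the rear. The drive bay opens in its top (z = 100 mm). The cover's hinge line runs along y through (40, 50, 100) mm. A copper gasket strip stands 9 mm above the top at x = -115 mm, under the cover's free edge.
- cover: Aluminium cover, 165 mm (x, hinge to free edge) x 190 mm (y) x 4 mm, on a stiff hinge at its far edge; it stays where left, 2 to 3 N at the free edge swing it. Origin: middle of the hinge line, at the underside; its -x points to the free edge, z is the outward normal (up when shut). Only the fastener stands on its face. Two 10 mm red dots lie on its middle line (x axis), 27 mm either side of the fastener.
- cover_turn (a joint): Opening angle of the cover, rad: 0 = home against the frame, growing as the free edge rises and goes back over the hinge. Starts at 0.5 to 1.05. Left on the gasket it lies ajar at about 0.04 to 0.07; the gasket pushes back, about 14 N down at the fastener brings it home, and it springs ajar if let go. If the slot is not lined up, the crossbar lands on the frame and stops the cover at about 0.03.
- cover_edge (a point): Middle of the cover's free edge, on its outer (upper) face, 165 mm from the hinge line.
- fastener: Blue quarter-turn fastener captive in the cover, on its middle line 130 mm from the hinge: a 30 mm round collar 7.5 mm high and on it a straight wing grip 36 mm long, 10 mm thick, top 30 mm above the cover's face, with a black slot along the top. Origin: on its axis, at the cover's outer face; x runs along wing and slot, z out of the cover. Below, the stud has a 20 mm crossbar parallel to the slot.
- fastener_turn (a joint): Turn of the fastener in the cover, rad: 0 = slot in line with the two red dots (along the cover's x axis), positive = anticlockwise seen from outside. Starts at 0.8 to 1.5, so it is turned clockwise to line up. Light friction (0.05 N m); it stays where left; stops at -0.5 and 1.62. The crossbar passes the frame's slot within about 0.25 either way.
- wing (a point): Centre of the wing grip, on the fastener's axis, 18 mm above the cover's outer face (wing top 12 mm farther out).
- screw_dish: Small white tray, 60 x 60 x 16 mm, with four screws, on the computer's top beside the cover (on its -y side). Origin: centre of its underside. To be left alone.
- screwdriver: Orange-handled screwdriver, 150 mm long, lying along its x on the computer's top beside the cover. To be left alone.
- logbook: Thick red logbook, 210 x 300 x 32 mm, flat on the desk. Origin: centre of its underside. To be left alone.
- pen: Blue pen, 150 mm long, on the logbook. To be left alone.
- correction_tape: White correction-tape dispenser, 75 x 35 x 14 mm, on the logbook. To be left alone.
- mouse: Black computer mouse, 105 x 60 x 32 mm, on the desk. To be left alone.
- sanitizer: Green hand-sanitizer bottle, 60 mm across, 170 mm high, on the desk. Origin: centre of its underside. To be left alone.
- pen_box: Blue square pen box, 85 x 85 x 100 mm, with pens and orange scissors to 160 mm high. Origin: centre of its underside. To be left alone.

How it is judged:
On the way:
1. the slot is lined up with the red dots (within 0.25 rad) (value of joint fastener_turn between -0.25 and 0.25 rad), for 0.2 s.
At the end, for the whole second after the job is handed in: The cover is held fully home against the frame by the robot (opening angle under 0.012 rad, i.e. under 2 mm at its free edge, with the robot pushing on the cover or its fastener with more than 4 N), and the slot is on the red dots within 0.25 rad, through the last second (all of step 1 and value of joint cover_turn below 0.012 rad and contact force between any of the fingers, the arm and cover above 4 N); the arm keeps its last pose, push and grip.
It fails at once if another thing on the desk or on the computer is moved by more than 25 mm (distance of any of screw_dish, screwdriver, logbook, pen, correction_tape, mouse, sanitizer, pen_box from where it was at the start of the episode above 0.025 m).
It also fails if it takes over 42 s, if anything falls off the work surface, if the arm or the gripper's body presses on something with over 40 N, if the wrist force passes 120 N, or if a joint passes its speed limit or range.

## Robot

A 7-joint arm with a two-finger parallel gripper is mounted at the origin on the work surface. World frame = base frame: x ahead of the robot, y to its left, z up, the work surface at z = 0. Lengths are in m, angles in rad, forces in N, time in s.
With the tool pointing down it reaches from about 0.425 to 1.025 m from the base axis. Payload 3.6 kg.
Tool frame: the origin (TCP) lies midway between the tips of the shut fingers; the grasp point (between the pads) lies 19 mm behind it; z points along the fingers, y is the line along which they close (so a half turn about z gives the same grasp; the last joint's range is limited). The gripper opens to 85 mm and grips with 20 to 120 N. Pads are 22 mm wide; open, the fingers measure 114 mm over their backs; the gripper's body (76 mm by 85 mm) begins 54 mm behind the grasp point. The pads swing forward as they close: fully open they stand 13 mm farther back than shut.
Start: joints at [-1.315, 0.591, 0.048, 1.609, -0.033, 0.943, -0.034], TCP at [0.248, 0.681, 0.231] pointing down, gripper open.
Joint ranges: [-2.69, 2.69], [-0.47, 2.24], [-1.27, 1.36], [0.19, 2.51], [-1.53, 4.68], [0.08, 2.07], [-3.09, 3.09]. Speed limits (rad/s): [2.57, 2.57, 3.14, 3.14, 3.14, 3.14, 3.14].

## Interface

Orientations are given as [roll, pitch, yaw] about the fixed x, y, z axes, in that order (R = Rz(yaw) Ry(pitch) Rx(roll)).
In Python, from rig import env gives the robot as it stands. The module is installed in compiled form; this text tells all that it offers.
- The arm moves only by the tool step_arm, never from a script. Its argument "deltas" is a list of rows, each a list of 5 numbers: the shift along the tool's x, y, z in m, then the turn about the tool's z in degrees, then the finger opening in m, from 0 to 0.0854. A call has exactly 8 rows; each row is the pose to reach, as a shift and turn from the pose commanded when the call began, along the tool's axes at that moment; what a row does not reach only later rows make up. A row lasts 1/8 s, in which the tool goes at most 62.5 mm and 10.7 degrees, less where a joint would pass 70% of its speed; a pose out of reach is approached as far as the arm can. A call with a gripper value outside its range is refused whole. The fingers move at their own pace and stop on an object; "grip_force" is the grip in N (left out, the last holds). Time passes only in rows, so rows that repeat a pose let the fingers close, or fill a call up. It gives the time, the measured TCP pose, the force, the opening and the grip force at its end, in the units of the state.
- env.read_state(): the state, without advancing time (a new reading comes with each control period).
- env.camera(name): name is "side" or "top" or "wrist"; returns a dict with "frame" (420x560x3 uint8, red, green, blue), "range_z" (420x560 float32, m along the optical axis (not along the pixel's ray), 0 where there is no reading), "fov_y" (degrees; the focal length in pixels is half the picture's height over the tangent of half this angle, whatever the lens; pixels are square), "cx", "cy" (the principal point, pixels), "rvec" (rotation vector, rad) and "tvec" (3), from world to camera coordinates, as OpenCV has them. Camera axes: x right, y down, z forward; pixel columns grow to the right and rows downward; lengths in m; the calibration is good to about 2 mm. A picture is of the moment at which its call begins.
- env.sign_off(): hands the job in; it is judged then, once.
The state is a dict: "time": time; "joint_positions": joint angles; "qd": joint speeds; "effort": joint torques, N m; "ee_pos": TCP position; "orientation": TCP orientation; "wrist_force": force on the tool from outside, world axes, zero at the start; "ft_torque": the same for the moment, N m; "finger_gap": finger opening in m; "grasp_force": force on a finger pad.
Only numpy, scipy, OpenCV 4.12 (cv2) and the standard library are available. Lean on these libraries where they do the work, as an engineer would, in place of code of your own. Each camera call takes 0.05 s, during which the arm holds its last target. There are 200 camera calls.

## Working session

There is one attempt and no reset: what is moved stays moved. The work goes in short steps, Python scripts to look and compute and a tool call to move; the robot and the scene stay as the last step left them, time stands still between calls to the robot, and variables do not carry over. Pictures are saved under pics/ and viewed, at most 10 in all, crops included, and the job is handed in when it is done.

Besides the shell and the picture viewer there is one more tool, called after "Request:" as name([rows], argument=value, ...), one row to a line, values as JSON. step_arm: Moves the arm, as the interface text tells. Its arguments: {"type":"object","properties":{"deltas":{"type":"array"},"grip_force":{"type":"number"}},"required":["deltas"]}

```bash
mkdir -p pics; cat > h.py <<'E'
import numpy as np, cv2
from rig import env
def cam(n):
    c=env.camera(n); f=c["frame"].shape[0]/2/np.tan(np.radians(c["fov_y"])/2)
    R=cv2.Rodrigues(np.array(c["rvec"],float))[0]; t=np.array(c["tvec"],float).ravel()
    v,u=np.mgrid[0:420,0:560]; z=c["range_z"]
    P=np.stack([(u-c["cx"])/f*z,(v-c["cy"])/f*z,z],-1)
    W=(P-t)@R
    W[z==0]=np.nan
    return c["frame"],W
def save(n,f): cv2.imwrite("pics/"+n,f[...,::-1])
E
python3 - <<'E'
from h import *
s=env.read_state(); print({k:np.round(v,3) for k,v in s.items()})
ims=[]
for n in("top","side"):
    f,W=cam(n); np.savez(f"/tmp/{n}.npz",f=f,W=W); save(n+"0.png",f)
E
```

```text
{'time': np.float64(0.0), 'joint_positions': array([-1.314,  0.592,  0.048,  1.61 , -0.033,  0.943, -0.034]), 'qd': array([ 0.001,  0.001, -0.001, -0.001, -0.   ,  0.002,  0.   ]), 'effort': array([-0.0000e+00, -5.4870e+01,  1.5470e+00, -1.9812e+01,  1.0000e-02,
        9.0000e-03, -0.0000e+00]), 'ee_pos': array([0.248, 0.68 , 0.23 ]), 'orientation': array([-3.139,  0.   ,  2.792]), 'wrist_force': array([0.204, 0.282, 0.566]), 'ft_torque': array([0.022, 0.   , 0.034]), 'grasp_force': np.float64(0.0), 'finger_gap': np.float64(0.085)}
```

View pics/top0.png

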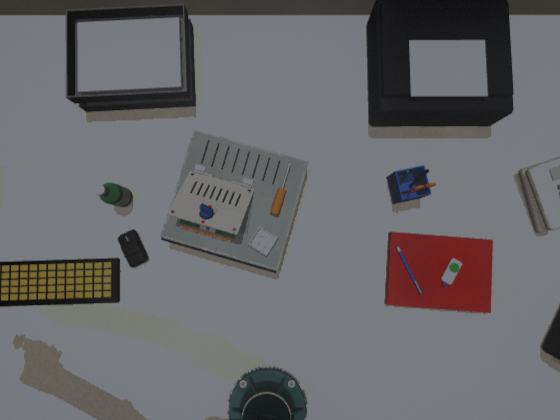

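View pics/side0.png

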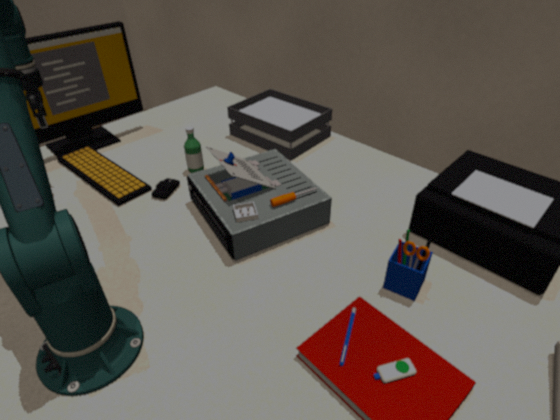

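The top view shows the computer around (235,200), with its cover half open, the fastener at (206,211) and the screw dish at (263,241). The side view shows the same layout, with the cover tilted up at (240,165).

```bash
python3 - <<'E'
from h import *
d=np.load("/tmp/top.npz"); f,W=d["f"],d["W"]
def at(u,v): return np.round(W[v,u],3)
print("base",at(265,380),"desk",at(330,150))
z=W[...,2]; roi=np.zeros(z.shape,bool); roi[125:275,155:315]=1
m=(roi&(abs(z-.1)<.006)).astype(np.uint8)
m2=(roi&(z>.06)).astype(np.uint8)
c=max(cv2.findContours(m2,0,2)[0],key=cv2.contourArea)
pts=np.array([W[p[0][1],p[0][0]] for p in c]); pts=pts[abs(pts[:,2]-.1)<.01]
(cx,cy),(w,h),a=cv2.minAreaRect((W[m>0][:,:2]*1000).astype(np.float32)); print("comp",cx,cy,w,h,a)
print("z top med",np.median(z[m>0]))
hsv=cv2.cvtColor(f,cv2.COLOR_RGB2HSV)
# fastener blue
b=((hsv[...,0]>105)&(hsv[...,0]<130)&(hsv[...,1]>120)&(z>.12)); b[:200]&=False if False else True
b[:, :185]=0;b[:,225:]=0;b[:195]=0;b[230:]=0
vs,us=np.nonzero(b); print(len(vs),"blue",us.mean(),vs.mean()); print(np.round(np.c_[us,vs,W[vs,us]*1000]).astype(int)[::4].tolist())
r=((hsv[...,0]<8)|(hsv[...,0]>172))&(hsv[...,1]>120)&roi
n,l,st,ce=cv2.connectedComponentsWithStats(r.astype(np.uint8))
for i in range(1,n): print("red",st[i],ce[i].round(1),np.round(np.nanmedian(W[l==i],0),3))
# cover plane
q=np.zeros(z.shape,np.uint8); cv2.fillPoly(q,[np.array([[203,178],[250,192],[238,228],[180,206]])],1)
P=W[(q>0)&~b&(z>.115)]; 
for k in range(3):
    C=P.mean(0); n_=np.linalg.svd(P-C,full_matrices=False)[2][2]; n_*=np.sign(n_[2]); e=(P-C)@n_; P=P[abs(e)<max(.003,1.5*e.std())]
print("plane",C,n_,"tilt",np.arccos(n_[2]),"dir",np.degrees(np.arctan2(n_[1],n_[0])),len(P),e.std())
big=f[120:280,150:320]; save("crop.png",cv2.resize(big,None,fx=4,fy=4,interpolation=cv2.INTER_CUBIC)[:600])
E
```

```text
base [0.082 0.005 0.026] desk [ 0.758 -0.193 -0.001]
comp 594.25830078125 90.00922393798828 341.3300476074219 327.4092102050781 73.81340026855469
z top med 0.09996345850938398
110 blue 205.52727272727273 211.56363636363636
[[201, 205, 567, 163, 203], [203, 206, 564, 157, 206], [203, 207, 562, 158, 200], [201, 208, 560, 164, 193], [205, 208, 559, 153, 199], [201, 209, 558, 165, 191], [205, 209, 557, 153, 198], [209, 209, 556, 142, 204], [202, 210, 555, 163, 186], [206, 210, 555, 151, 194], [210, 210, 553, 139, 207], [202, 211, 553, 163, 189], [206, 211, 552, 151, 193], [210, 211, 551, 140, 202], [203, 212, 550, 160, 188], [207, 212, 550, 149, 193], [211, 212, 549, 137, 199], [204, 213, 548, 158, 187], [208, 213, 548, 147, 187], [201, 214, 545, 164, 191], [205, 214, 545, 155, 185], [209, 214, 545, 145, 187], [202, 215, 542, 162, 190], [206, 215, 542, 152, 190], [210, 215, 542, 142, 189], [205, 216, 540, 154, 189], [209, 216, 540, 145, 184], [207, 217, 537, 149, 191]]
red [209 205   3   2   4] [209.8 205.8] [0.568 0.148 0.163]
red [201 221   4   2   6] [202.5 221.3] [0.526 0.16  0.192]
plane [0.58110023 0.12530643 0.1492641 ] [ 0.5383211  -0.15469115  0.82842081] tilt 0.5945139925256383 dir -16.0324551692723 1722 0.001371488975873471
```

View pics/crop.png

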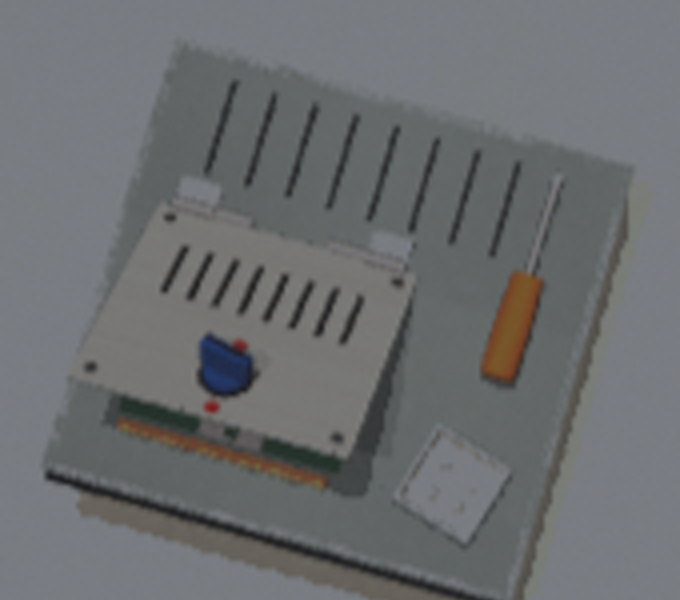

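The crop shows the cover open about 0.59 rad. Its wing runs crosswise around (225,365), with red dots at (240,345) and (212,407). I'll push the cover down with shut fingers, off to the +y side of the fastener.

```bash
cat >> h.py <<'E'
H=np.array([.646,.127,.1]); Y=np.radians(-16.1)
ex=np.array([np.cos(Y),np.sin(Y),0]); ey=np.array([-np.sin(Y),np.cos(Y),0]); ez=np.array([0,0,1.])
def cov(x,y,z,th):  # cover coords (x<0 to the free edge, z from underside) -> world
    c,s=np.cos(th),np.sin(th); return H+ex*(x*c+z*s)+ey*y+ez*(-x*s+z*c)
def delta(w,p,yaw):
    d=np.array(w)-p; c,s=np.cos(yaw),np.sin(yaw)
    return np.round([d[0]*c+d[1]*s, d[0]*s-d[1]*c, -d[2]],3)
E
python3 - <<'E'
from h import *
p=np.array([.248,.681,.231]); yaw=2.792
a=cov(-.14,.045,.004,.594)
a[2]=.231; print(a,delta(a,p,yaw))
for th in np.arange(.6,.03,-.08): 
    w=cov(-.145,.045,.004,th); print(round(th,2),w.round(3),delta(w,a,yaw))
print("fast",cov(-.13,0,.004,.05))
E
```

```text
[0.54916124 0.20178806 0.231     ] [-0.447 -0.347 -0.   ]
0.6 [0.546 0.203 0.185] [ 0.004 -0.     0.046]
0.52 [0.539 0.205 0.176] [ 0.01  -0.001  0.055]
0.44 [0.534 0.206 0.165] [ 0.016 -0.001  0.066]
0.36 [0.529 0.207 0.155] [ 0.02  -0.001  0.076]
0.28 [0.526 0.209 0.144] [ 0.024 -0.002  0.087]
0.2 [0.523 0.209 0.133] [ 0.027 -0.002  0.098]
0.12 [0.521 0.21  0.121] [ 0.03  -0.002  0.11 ]
0.04 [0.519 0.21  0.11 ] [ 0.031 -0.002  0.121]
fast [0.52144688 0.16295041 0.11049229]
```

Request:
step_arm([
  [-0.03, -0.023, 0, 0, 0],
  [-0.075, -0.058, 0, 0, 0],
  [-0.12, -0.093, 0, 0, 0],
  [-0.165, -0.128, 0, 0, 0],
  [-0.21, -0.163, 0, 0, 0],
  [-0.255, -0.198, 0, 0, 0],
  [-0.3, -0.233, 0, 0, 0],
  [-0.345, -0.268, 0, 0, 0],
])

```text
time: 1.1
ee_pos: [0.4813, 0.3093, 0.2311]
orientation: [-3.141, -0.0, 2.792]
wrist_force: [1.0, 0.2, 0.1]
finger_gap: 0.0002
grasp_force: 0.0
```

Request:
step_arm([
  [-0.04, -0.03, 0, 0, 0],
  [-0.075, -0.058, 0, 0, 0],
  [-0.095, -0.073, 0, 0, 0],
  [-0.102, -0.079, 0, 0, 0],
  [-0.1, -0.079, 0.02, 0, 0],
  [-0.099, -0.079, 0.035, 0, 0],
  [-0.098, -0.079, 0.046, 0, 0],
  [-0.092, -0.08, 0.055, 0, 0],
])

```text
time: 2.1
ee_pos: [0.5401, 0.2052, 0.1758]
orientation: [3.141, 0.001, 2.793]
wrist_force: [0.9, -0.4, -0.1]
finger_gap: 0.0
grasp_force: 0.4
```

Request:
step_arm([
  [0.003, 0, 0.006, 0, 0],
  [0.006, 0, 0.012, 0, 0],
  [0.009, 0, 0.019, 0, 0],
  [0.011, 0, 0.026, 0, 0],
  [0.014, 0, 0.033, 0, 0],
  [0.016, 0, 0.04, 0, 0],
  [0.018, 0, 0.046, 0, 0],
  [0.019, 0, 0.05, 0, 0],
])

```text
time: 3.1
ee_pos: [0.5218, 0.211, 0.1259]
orientation: [-3.142, -0.0, 2.792]
wrist_force: [0.8, -0.4, 0.3]
finger_gap: -0.0002
grasp_force: 0.3
```

```bash
python3 - <<'E'
from h import *
f,W=cam("side"); a=cv2.resize(f[100:240,150:350],(800,560),interpolation=cv2.INTER_CUBIC); save("s1.png",a)
print(env.read_state()["wrist_force"])
E
```

```text
[-1.17936932  0.18397072 -1.10146338]
```

View pics/s1.png

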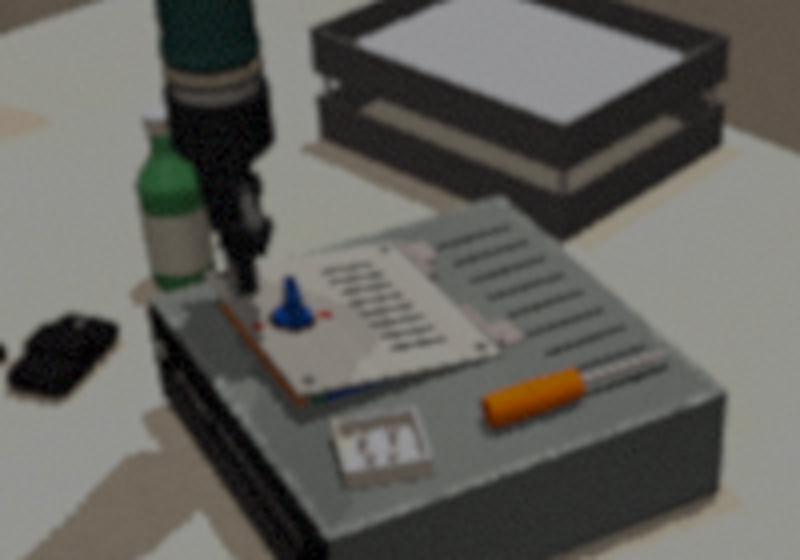

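The cover is following the fingertip at (245,285) down, and the wing at (292,305) is seen end-on. I'll press on to the gasket.

Request:
step_arm([
  [0.001, 0, 0.004, 0, 0],
  [0.001, 0, 0.008, 0, 0],
  [0.002, 0, 0.011, 0, 0],
  [0.002, 0, 0.013, 0, 0],
  [0.002, 0, 0.015, 0, 0],
  [0.002, 0, 0.016, 0, 0],
  [0.002, 0, 0.017, 0, 0],
  [0.002, 0, 0.017, 0, 0],
])

```text
time: 4.15
ee_pos: [0.5198, 0.2118, 0.1094]
orientation: [-3.142, -0.0, 2.792]
wrist_force: [-1.6, -0.9, 4.0]
finger_gap: 0.0002
grasp_force: 2.0
```

Request:
step_arm([
  [0, 0, -0.03, 0, 0],
  [0, 0, -0.07, 0, 0.03],
  [0, 0, -0.1, 0, 0.06],
  [0, 0, -0.1, 0, 0.06],
  [0, 0, -0.1, 0, 0.06],
  [0, 0, -0.1, 0, 0.06],
  [0, 0, -0.1, 0, 0.06],
  [0, 0, -0.1, 0, 0.06],
])

```text
time: 5.15
ee_pos: [0.5198, 0.2115, 0.2087]
orientation: [-3.141, -0.001, 2.792]
wrist_force: [-0.7, 0.3, -1.2]
finger_gap: 0.0604
grasp_force: 0.0
```

```bash
python3 - <<'E'
from h import *
A=[]
for n in("wrist","top","side"):
    f,W=cam(n); np.savez(f"/tmp/{n}.npz",f=f,W=W); A.append(f)
im=np.hstack([cv2.resize(A[0],(440,330)),cv2.resize(A[1][140:280,150:320],(360,330),interpolation=cv2.INTER_CUBIC)]); save("w2.png",im)
s=env.read_state();print(s["ee_pos"],s["wrist_force"])
E
```

```text
[0.51996362 0.21160711 0.2091204 ] [ 0.46779488 -0.42160603  0.06241084]
```

View pics/w2.png

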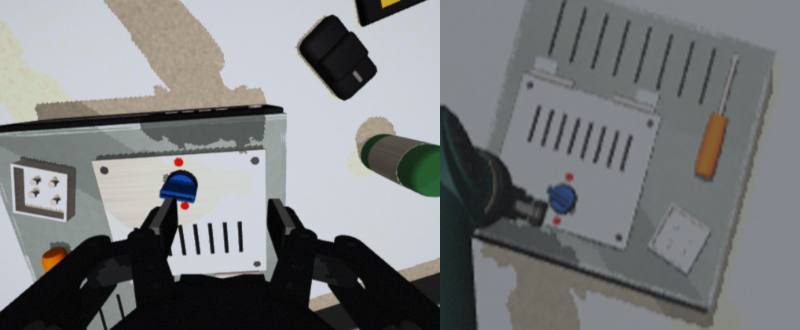

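The wrist view shows both red dots, at about (178,162) and (184,206), and the wing at (180,190) lying crosswise. Next I'll measure these in 3D.

```bash
python3 - <<'E'
from h import *
for n,(x0,x1,y0,y1) in {"wrist":(180,290,170,300),"top":(180,240,190,250)}.items():
    d=np.load(f"/tmp/{n}.npz"); f,W=d["f"],d["W"]; hsv=cv2.cvtColor(f,cv2.COLOR_RGB2HSV)
    roi=np.zeros(f.shape[:2],bool); roi[y0:y1,x0:x1]=1
    r=((hsv[...,0]<8)|(hsv[...,0]>172))&(hsv[...,1]>120)&roi
    N,l,st,ce=cv2.connectedComponentsWithStats(r.astype(np.uint8)); D=[]
    for i in range(1,N):
        if st[i][4]>4: print(n,"red",st[i][4],ce[i].round(1),np.round(np.nanmedian(W[l==i],0),4))
    b=(hsv[...,0]>100)&(hsv[...,0]<130)&(hsv[...,1]>100)&roi
    P=W[b]; P=P[~np.isnan(P[:,0])]; print("z pct",np.percentile(P[:,2],[5,50,80,90,99]).round(4))
    zt=np.percentile(P[:,2],97); T=P[P[:,2]>zt-.005]
    (cx,cy),(w,h),a=cv2.minAreaRect((T[:,:2]*1000).astype(np.float32))
    C=T.mean(0); v=np.linalg.svd(T[:,:2]-C[:2])[2][0]
    print("wing",len(T),C.round(4),"rect",cx,cy,w,h,a,"pca",np.degrees(np.arctan2(v[1],v[0])))
    K=W[roi&(hsv[...,2]>110)&(hsv[...,1]<60)]; K=K[(K[:,2]>.1)&(K[:,2]<.125)]
    n_=np.linalg.svd(K-K.mean(0),full_matrices=False)[2][2]; print("cover",K.mean(0).round(4),np.sign(n_[2])*n_.round(4))
E
```

```text
wrist red 96 [227.  206.1] [0.4992 0.1687 0.1126]
wrist red 77 [234.7 261.7] [0.5509 0.1535 0.1099]
z pct [0.1137 0.1304 0.1406 0.1413 0.2397]
wing 44 [0.5036 0.1828 0.2364] rect 505.0425109863281 182.81471252441406 20.46565055847168 11.47385311126709 19.651647567749023 pca 8.430705010489177
cover [0.5307 0.1677 0.1095] [-0.0026 -0.0056  1.    ]
top red 5 [204.8 233.4] [0.4986 0.1672 0.1139]
z pct [0.1131 0.1208 0.1403 0.142  0.1442]
wing 35 [0.5248 0.1594 0.141 ] rect 525.4112548828125 159.93017578125 31.911813735961914 9.118664741516113 59.164669036865234 pca -118.77790856145081
cover [0.552  0.1451 0.1086] [ 0.0379 -0.011   0.9992]
```

```bash
python3 - <<'E'
from h import *
s=env.read_state();print(s["joint_positions"].round(3),s["time"])
d=np.load("/tmp/wrist.npz"); f,W=d["f"],d["W"]; hsv=cv2.cvtColor(f,cv2.COLOR_RGB2HSV)
b=(hsv[...,0]>100)&(hsv[...,0]<130)&(hsv[...,1]>100)&(W[...,2]>.134)&(W[...,2]<.148); b[:170]=0;b[300:]=0
T=W[b][:,:2]; print(len(T),T.mean(0),cv2.minAreaRect((T*1000).astype(np.float32)))
w=np.array([.525,.161,.2087]); print(delta(w,s["ee_pos"],2.792))
E
```

```text
[-0.541  0.416  0.098  2.004 -0.06   0.724  0.815] 5.3
526 [0.52493854 0.16210542] ((525.739990234375, 161.31321716308594), (35.29667663574219, 10.013469696044922), 57.82147979736328)
[-0.022 -0.046  0.   ]
```

Request:
step_arm([
  [-0.003, -0.006, 0, -10, 0.06],
  [-0.006, -0.012, 0, -20, 0.06],
  [-0.009, -0.018, 0, -30, 0.06],
  [-0.012, -0.024, 0, -40, 0.06],
  [-0.015, -0.03, 0, -50, 0.06],
  [-0.018, -0.036, 0, -60, 0.06],
  [-0.02, -0.042, 0, -70, 0.06],
  [-0.022, -0.046, 0, -78.5, 0.06],
])

```text
time: 6.3
ee_pos: [0.525, 0.1603, 0.2093]
orientation: [-3.141, -0.0, -2.117]
wrist_force: [-0.1, -0.1, -0.3]
finger_gap: 0.0599
grasp_force: 0.0
```

Request:
step_arm([
  [0, 0, 0.03, 0, 0.05],
  [0, 0, 0.06, 0, 0.04],
  [0, 0, 0.078, 0, 0.04],
  [0, 0, 0.086, 0, 0.04],
  [0, 0, 0.086, 0, 0.005],
  [0, 0, 0.086, 0, 0.005],
  [0, 0, 0.086, 0, 0.005],
  [0, 0, 0.086, 0, 0.005],
], grip_force=40)

```text
time: 7.3
ee_pos: [0.5257, 0.1609, 0.1239]
orientation: [-3.14, 0.001, -2.122]
wrist_force: [2.3, -1.1, -1.3]
finger_gap: 0.0092
grasp_force: 43.6
```

Gripped on the wing (gap 9 mm). Now turn it clockwise.

Request:
step_arm([
  [0, 0, 0, 10, 0.005],
  [0, 0, 0, 20, 0.005],
  [0, 0, 0, 30, 0.005],
  [0, 0, 0, 40, 0.005],
  [0, 0, 0, 50, 0.005],
  [0, 0, 0, 60, 0.005],
  [0, 0, 0, 70, 0.005],
  [0, 0, 0, 75, 0.005],
])

```text
time: 8.3
ee_pos: [0.5256, 0.1607, 0.1236]
orientation: [3.141, 0.001, 2.85]
wrist_force: [2.3, -1.5, -2.3]
finger_gap: 0.0085
grasp_force: 40.3
```

```bash
python3 - <<'E'
from h import *
f,W=cam("wrist"); g,_=cam("side")
save("w3.png",np.hstack([cv2.resize(f,(440,330)),cv2.resize(g[120:220,170:290],(360,330),interpolation=cv2.INTER_CUBIC)]))
s=env.read_state(); print(s["ee_pos"],s["orientation"],s["wrist_force"],s["ft_torque"])
E
```

```text
[0.52556027 0.16070189 0.12360351] [3.14155969e+00 1.40976790e-03 2.85273360e+00] [ 3.0123584  -2.17406137 -0.72174268] [-0.28185417 -0.18498541 -0.08440596]
```

View pics/w3.png

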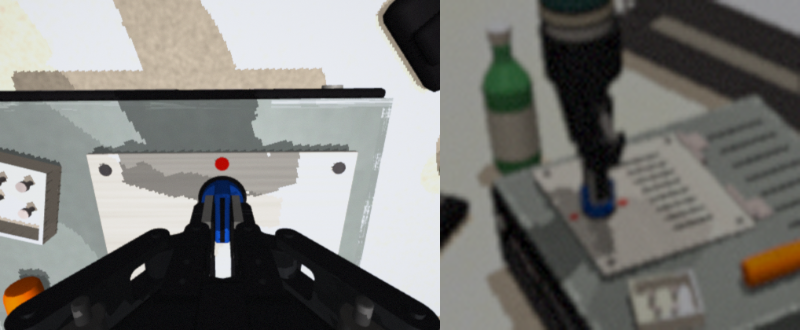

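The slot at (222,215) is in line with the dot at (222,163), and the wing is still held. Now I'll press down.

Request:
step_arm([
  [0, 0, 0, 0, 0.005],
  [0, 0, 0.001, 0, 0.005],
  [0, 0, 0.002, 0, 0.005],
  [0, 0, 0.003, 0, 0.005],
  [0, 0, 0.004, 0, 0.005],
  [0, 0, 0.005, 0, 0.005],
  [0, 0, 0.006, 0, 0.005],
  [0, 0, 0.006, 0, 0.005],
], grip_force=70)

```text
time: 9.4
ee_pos: [0.5249, 0.1609, 0.1186]
orientation: [3.141, 0.0, 2.853]
wrist_force: [-1.7, -1.4, 11.5]
finger_gap: 0.0081
grasp_force: 74.8
```

Request:
step_arm([
  [0, 0, 0.001, 0, 0.005],
  [0, 0, 0.002, 0, 0.005],
  [0, 0, 0.002, 0, 0.005],
  [0, 0, 0.003, 0, 0.005],
  [0, 0, 0.003, 0, 0.005],
  [0, 0, 0.004, 0, 0.005],
  [0, 0, 0.004, 0, 0.005],
  [0, 0, 0.004, 0, 0.005],
])

```text
time: 10.4
ee_pos: [0.5248, 0.161, 0.1172]
orientation: [3.14, -0.0, 2.853]
wrist_force: [-8.1, -3.4, 32.9]
finger_gap: 0.008
grasp_force: 77.7
```

A hard stop at 33 N. I'll check whether the cover is actually home.

```bash
python3 - <<'E'
from h import *
# cover-frame bins, compared with the computer's top beside it
for n in("wrist","side","top"):
    f,W=cam(n); P=W[~np.isnan(W[...,0])]; d=P-H; x=d@ex; y=d@ey; z=P[:,2]
    if n=="wrist": save("w4.png",f)
    for lab,sy in(("cover+y",(.05,.085)),("cover-y",(-.085,-.05)),("top-y",(-.13,-.105))):
        o=[]
        for a,b in((-.16,-.14),(-.14,-.12),(-.12,-.09),(-.09,-.06)):
            m=(x>a)&(x<b)&(y>sy[0])&(y<sy[1])&(z>.09)&(z<.125); o.append((m.sum(),np.round(np.median(z[m])*1000,1) if m.any() else None))
        print(n,lab,[(int(k),None if q is None else float(q)) for k,q in o])
print(env.read_state()["wrist_force"])
E
```

```text
wrist cover+y [(2128, 104.1), (1913, 104.1), (2290, 104.1), (280, 104.2)]
wrist cover-y [(2128, 104.2), (1910, 104.2), (2191, 104.1), (209, 104.2)]
wrist top-y [(1902, 100.6), (1880, 100.7), (1726, 100.3), (1375, 100.2)]
side cover+y [(39, 104.8), (35, 104.6), (4, 104.6), (24, 104.5)]
side cover-y [(47, 104.9), (48, 104.8), (67, 104.5), (66, 105.1)]
side top-y [(37, 102.2), (22, 110.2), (16, 101.3), (48, 100.9)]
top cover+y [(0, None), (0, None), (0, None), (1, 103.7)]
top cover-y [(91, 103.7), (91, 103.9), (132, 104.0), (133, 103.9)]
top top-y [(64, 100.8), (62, 99.9), (98, 100.1), (96, 99.8)]
[-7.40488045 -3.03298921 33.59663498]
```

View pics/w4.png

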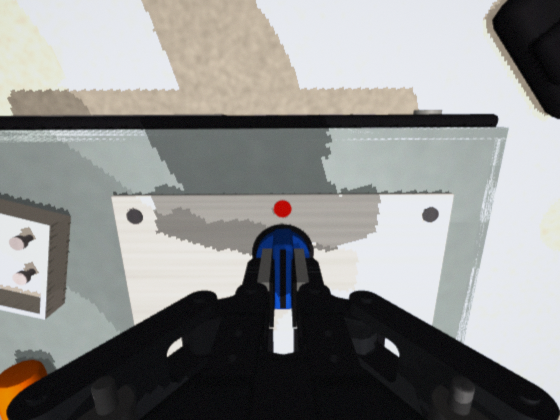

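The cover is flat at 104 mm along its whole length, so it is home. The slot at (283,265) points at the dot at (283,209), and the arm is holding 33 N, steady. Handing in.

```bash
python3 -c "
from rig import env
print(env.sign_off())"
```

```text
the job is handed in; nothing more can be done
None
```

The job is handed in: the cover measures flat and fully home against the frame, the slot is on the red dots, and the arm is still holding the fastener down with about 33 N; the hand-in returned no verdict.

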